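Tare the bench scale through its shuttered well

TASK

Tare the bench scale that carries the grey pot: push its sliding shutter fully open, reach a fingertip into the well underneath and press the sunken tare button all the way down for a full second, then push the shutter fully shut again. Only push and press: the pot stays standing where it is on the pan, the small power key in front of the pan is not pressed, and the things round the scale are left where they are.

Things in the scene. Friction and masses are not known exactly. Their poses are not given: they have to be found in the camera images.
- scale: grey bench scale, fixed to the bench, 130 (x) x 210 (y) x 60 mm high. Origin: middle of its underside, on the bench; x points from its front to its back, y to its left, z up. Left half: a deck, top at z 52 mm, with the well. Two rails along x on it at y +20.5 and +89.5 mm (7 mm wide, tops at z 59 mm) guide the shutter
- well_mouth (a point): centre of the mouth of the round well in the left deck, at scale x +32, y +55, z 52 mm. The well is 48 mm across and 24 mm deep, with upright walls. Axes as the scale's
- tare_top (a point): centre of the top of the round white tare button (24 mm across) that stands in the middle of the well: 13 mm below the well's mouth, 39 mm above the bench. It moves down with the button
- tare (a joint): travel of the tare button, m: 0 = up, 0.006 = all the way down. A spring returns it: 1.6 N to start it, 4 N fully down
- shutter_rib (a point): middle of the top of the shutter's rib; moves with the shutter. The shutter is a black plate 58 (x) x 60 (y) x 4 mm, its top 56.5 mm above the bench, with an upright rib across its middle: 9 mm thick (along x), 44 mm long (along y), its top 70.5 mm above the bench. Axes as the scale's
- shutter (a joint): position of the shutter, m: 0 = fully shut over the well (rib right above the well's centre), 0.058 = fully open, slid towards the scale's front (its -x). From 0.053 on the well is wholly clear. It stays where it is left; about 1.5 N of friction, end stops at both ends
- power (a joint): travel of the power key, m: 0 = up, 0.003 = pressed; spring 1.2 N to start it
- power_top (a point): middle of the top of the power key, a small grey key 14 (x) x 28 (y) mm that stands 4.5 mm proud of the right half in front of the pan, at scale x -51, y -78, z 46.5 mm; a flat display lies to its left
- grey_pot: loose round dark grey pot with a whitish lid, 54 mm across and 42 mm high, 0.15 kg, standing on the pan; origin: centre of its underside
- pebble: loose grey-brown stone, 28 x 42 x 28 mm, on the bench to the left of the scale; origin: centre of its underside
- bottle: loose brown bottle with a pale blue cap, 46 x 47 x 85 mm, upright on the bench well to the right of the scale, behind the vise; origin: centre of its underside
- offcut: loose half-round wood offcut, 37 x 52 x 21 mm, flat on the bench farther right, beside the vise; origin: centre of its underside
- pan_top (a point): centre of the top of the round steel pan (radius 48 mm) on the scale's right half, at scale x +13, y -52, z 60 mm. The right half's body below it is 42 mm high
There are look-alikes about, which are no part of the job. What is shaped like the grey_pot but blue is not meant.

How it is judged:
By the outcome, as a careful person would: the job done as asked, in the order asked, and still so for the second after the job is handed in, with the robot touching nothing.
It also fails if it takes over 48 s, if anything falls off the work surface, if the arm or the gripper's body presses on something with over 40 N, if the wrist force passes 120 N, or if a joint passes its speed limit or range.

ROBOT

A 7-joint arm with a two-finger parallel gripper is mounted at the origin on a cart in front of the work surface, level with it; the furniture and walls round the work are solid. World frame = base frame: x ahead of the robot, y to its left, z up, the work surface at z = 0. Lengths are in m, angles in rad, forces in N, time in s.
With the tool pointing down it reaches from about 0.35 to 0.9 m from the base axis. Payload 19.9 kg.
Tool frame: the origin (TCP) lies between the finger pads; the fingertips stand 11 mm ahead of it and the grasp point (between the pads) lies 8 mm behind it; z points along the fingers, y is the line along which they close (so a half turn about z gives the same grasp; the last joint's range is limited). The gripper opens to 85 mm and grips with 20 to 120 N. Pads are 22 mm wide; open, the fingers measure 114 mm over their backs; the gripper's body (76 mm by 85 mm) begins 54 mm behind the grasp point. The pads swing forward as they close: fully open they stand 13 mm farther back than shut.
Start: joints at [1.06, 0.417, -0.01, 1.614, 0.005, 1.111, -0.053], TCP at [0.282, -0.558, 0.242] pointing down, gripper open.
Joint ranges: [-2.81, 2.81], [-0.39, 2.02], [-1.27, 1.25], [0.06, 2.57], [-1.19, 4.33], [0.19, 2], [-2.82, 2.82]. Speed limits (rad/s): [1.89, 1.89, 2.39, 2.39, 3.01, 3.01, 3.01].

INTERFACE

Orientations are given as a unit quaternion [w, x, y, z].
In Python, from rig import env gives the robot as it stands. Calls block until the motion is done:
- env.reach(position, orientation): joint-space move of the TCP to a pose.
- env.move_straight(position, attitude=None, speed=0.15): straight line of the TCP; attitude=None keeps the orientation; speed is the mean speed in m/s.
- env.set_joints(angles): joint-space move.
- env.command_gripper(opening): finger opening in m; the grip force is fixed at half the most; returns when the fingers have stopped.
- env.pause(seconds).
- env.inverse_kinematics(position, orientation): joint angles nearest the present ones, or None.
- env.snapshot(name): name is "scene" or "top" or "wrist"; returns the picture (384x512x3 uint8, blue, green, red); there is no depth.
- env.get_calibration(name): a dict with "fx", "fy", "cx", "cy" (pixels), "R" (3x3) and "t" (3): a world point X has camera coordinates R X + t. Camera axes: x right, y down, z forward; pixel columns grow to the right and rows downward; lengths in m; the calibration is good to about 2 mm. A picture is of the moment at which its call begins: read the wrist's pose just before it. get_calibration takes no time and is no camera call; for the wrist camera it gives the pose at the moment of the call.
A pose or a line that the arm cannot do raises env.PlanningError and nothing moves.
- env.job_done(): hands the job in; it is judged then, once.
Readings, each from a call of its own:
- env.get_time_s(): time.
- env.get_joint_pos(): joint angles.
- env.get_joint_velocities(): joint speeds.
- env.get_tau(): joint torques, N m.
- env.get_tool_pos(): TCP position.
- env.get_eef_rot(): TCP orientation.
- env.get_ft_force(): force on the tool from outside, world axes, zero at the start.
- env.get_ft_torque(): the same for the moment, N m.
- env.get_opening(): finger opening in m.
- env.get_gripper_force(): force on a finger pad.
Only numpy, scipy, OpenCV 4.12 (cv2) and the standard library are available. Lean on these libraries where they do the work, as an engineer would, in place of code of your own. Each camera call takes 0.05 s, during which the arm holds its last target. There are 200 camera calls.

## Working session

There is one attempt and no reset: what is moved stays moved. The work goes in short steps, each a Python script; the robot and the scene stay as the last script left them, time stands still between calls to the robot, and variables do not carry over. Pictures are saved under pics/ and viewed, at most 10 in all, crops included, and the job is handed in when it is done.

```bash
mkdir -p pics; python3 - <<'E'
from rig import env
import cv2
for n in("top","scene"):
    cv2.imwrite(f"pics/{n}0.png",env.snapshot(n)); c=env.get_calibration(n); print(n,c)
print(env.get_time_s(),env.get_tool_pos(),env.get_eef_rot())
E
```

```text
top {'fx': 484.02867841028586, 'fy': 484.02867841028586, 'cx': 254.31763636209226, 'cy': 195.6181864045308, 'R': array([[-0.00795374, -0.99982631,  0.01685509],
       [-0.99643317,  0.0065084 , -0.08413435],
       [ 0.08401003, -0.01746416, -0.99631186]]), 't': array([-0.18223421,  0.53351175,  1.11526902])}
scene {'fx': 467.20183755979485, 'fy': 467.20183755979485, 'cx': 245.76535526755097, 'cy': 194.83307302986083, 'R': array([[-0.85782025, -0.51360451,  0.01883693],
       [-0.32401143,  0.51198537, -0.79554231],
       [ 0.39894988, -0.68853569, -0.60560515]]), 't': array([0.37254559, 0.33244123, 1.05695308])}
0.1 [ 0.28225558 -0.55730946  0.24170311] [-5.34071447e-04  9.72650233e-01  2.32273996e-01 -1.71519769e-04]
```

View pics/top0.png

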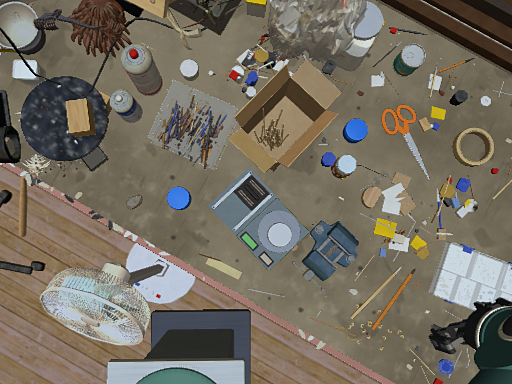

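View pics/scene0.png

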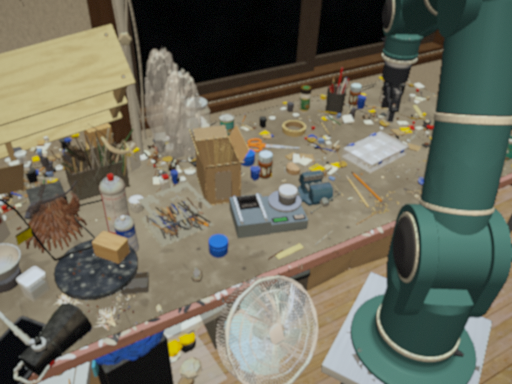

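The scale is at about (258,218) in the top view. The pan is at (280,232), the shutter near (252,190), and a box sits behind it. I'll zoom in.

```bash
python3 - <<'E'
import cv2
a=cv2.imread("pics/top0.png")[160:280,200:320]
cv2.imwrite("pics/crop.png",cv2.resize(a,None,fx=5,fy=5,interpolation=cv2.INTER_CUBIC))
E
```

```text
(no output)
```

View pics/crop.png

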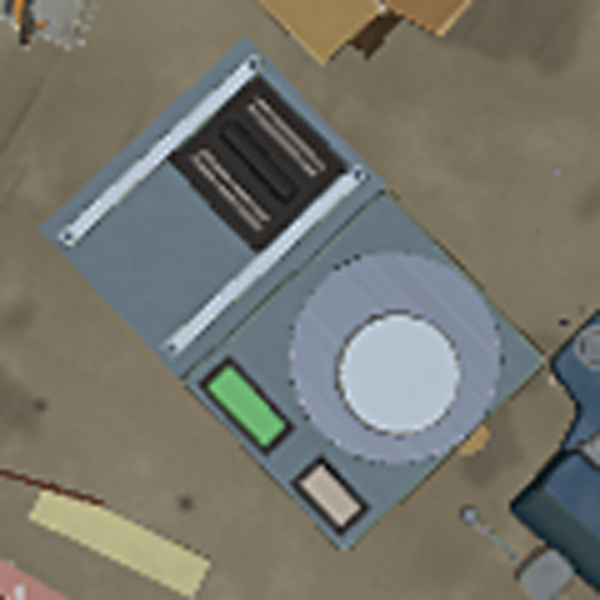

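The crop shows the deck corners at crop px (245,40) and (40,230). The right half's corners are at (545,362) and (345,548), the rib centre is at (258,160) and the pan is at (396,358). I'll fit the scale's pose to these.

```bash
cat > h.py <<'E'
import numpy as np
from rig import env
def proj(c,X):
    p=c["R"]@np.asarray(X).T+c["t"][:,None]
    return np.c_[c["fx"]*p[0]/p[2]+c["cx"],c["fy"]*p[1]/p[2]+c["cy"]]
def w(P,S):  # scale frame -> world, P=(x,y,yaw)
    S=np.atleast_2d(S).astype(float); c,s=np.cos(P[2]),np.sin(P[2])
    return np.c_[P[0]+c*S[:,0]-s*S[:,1],P[1]+s*S[:,0]+c*S[:,1],S[:,2]]
E
python3 - <<'E'
from h import *
from scipy.optimize import least_squares
S=np.array([[65,105,52],[-65,105,52],[65,-105,42],[-65,-105,42],[32,55,70.5],[13,-52,60],[-51,-78,46.5]])/1e3
px=np.array([[245,40],[40,230],[545,362],[345,548],[258,160],[396,358],[330,494]])/5-.4+[200,160]
c=env.get_calibration("top")
best=min((least_squares(lambda P:(proj(c,w(P,S))-px).ravel(),[.55,-.1,y]) for y in(-2,-.7,.7,2)),key=lambda r:r.cost)
P=best.x;print(P,np.degrees(P[2]));print(best.fun.reshape(-1,2).round(2))
for n in [[.032,.055,.052],[-.026,.055,.0705],[.013,-.052,.06],[-.051,-.078,.0465]]:print(w(P,n))
# pick rough ground points: box near corner, pebble,blue
i=np.linalg.inv
for u,v,z in [(265,172,.0),(265,172,.1),(134,201,.01),(178,198,.03),(310,245,.05),(238,125,.1)]:
    d=c["R"].T@np.array([(u-c["cx"])/c["fx"],(v-c["cy"])/c["fy"],1]);o=-c["R"].T@c["t"];print(u,v,(o+d*(z-o[2])/d[2]).round(3))
np.save("P.npy",P)
a,b=np.cos(P[2]),np.sin(P[2])
E
```

```text
[ 0.47716461 -0.19442779 -0.81933061] -46.94418590155367
[[-1.18 -1.5 ]
 [-1.43 -0.82]
 [ 1.43  0.35]
 [ 0.68  2.38]
 [ 0.86 -0.79]
 [-0.4  -0.09]
 [ 0.05  0.41]]
[[ 0.53919924 -0.18026076  0.052     ]]
[[ 0.49960204 -0.1378808   0.0705    ]]
[[ 0.44804402 -0.23942769  0.06      ]]
[[ 0.38535264 -0.21041407  0.0465    ]]
265 172 [ 0.591 -0.213  0.   ]
265 172 [ 0.578 -0.209  0.1  ]
134 201 [0.522 0.099 0.01 ]
178 198 [ 0.527 -0.008  0.03 ]
310 245 [ 0.416 -0.312  0.05 ]
238 125 [ 0.683 -0.15   0.1  ]
```

The pose fits to a few mm. The shutter may start slightly ajar, so I'll look from close with the wrist camera, which will also show how near the box is.

```bash
cat >> h.py <<'E'
from scipy.spatial.transform import Rotation as Ro
P=np.load("P.npy")
def quat(tilt,flip=0):
    """tool down, tool y along the scale's y; tilt leans the gripper body towards the scale's -x (deg)"""
    yaw=P[2]+(np.pi if flip else 0)
    r=Ro.from_euler('z',P[2])*Ro.from_euler('y',-tilt,degrees=True)*Ro.from_euler('z',P[2]).inv()*Ro.from_euler('z',yaw)*Ro.from_euler('x',180,degrees=True)
    q=r.as_quat(); return np.r_[q[3],q[:3]]
def tcp(tip,tilt,flip=0):
    """TCP world position for a fingertip at scale point tip (m)"""
    q=quat(tilt,flip); z=Ro.from_quat(np.r_[q[1:],q[0]]).apply([0,0,1]); return w(P,tip)[0]-.011*z
E
python3 - <<'E'
from h import *
import cv2
print(env.get_joint_pos())
for f in(0,1):
  for t in(0,20):
    for s in([.06,.055,.061],[-.05,.055,.061],[.02,.055,.2]): 
      j=env.inverse_kinematics(tcp(s,t,f),quat(t,f)); print(f,t,None if j is None else np.round(j,2))
f=0
if env.inverse_kinematics(tcp([0,.04,.25],0,f),quat(0,f)) is None:f=1
env.reach(tcp([0,.04,.25],0,f),quat(0,f))
c=env.get_calibration("wrist");im=env.snapshot("wrist");cv2.imwrite("pics/w1.png",im)
np.savez("c1.npz",**c);print(env.get_time_s(),env.get_tool_pos(),-c["R"].T@c["t"],c["R"][2])
E
```

```text
[ 1.06047701  0.41795763 -0.01029715  1.61409655  0.00469645  1.11068405
 -0.05299029]
0 0 [ 0.24  0.57  0.07  1.82 -0.06  0.75 -2.05]
0 0 [ 0.19  0.44 -0.01  2.05  0.01  0.65 -2.22]
0 0 [ 0.28  0.33 -0.03  1.81  0.01  1.   -2.14]
0 20 [-0.06  0.5   0.3   2.06  0.2   0.33 -2.39]
0 20 [-0.24  0.38  0.31  2.27  0.47  0.29 -2.79]
0 20 [ 0.25  0.2  -0.13  2.04  0.4   0.67 -2.55]
1 0 [ 0.65  0.62 -0.48  1.8   0.38  0.81  0.74]
1 0 [ 0.63  0.5  -0.54  2.04  0.39  0.71  0.59]
1 0 [ 0.68  0.38 -0.53  1.8   0.22  1.02  0.82]
1 20 [ 0.48  0.5  -0.35  2.04  0.87  0.49  0.19]
1 20 [ 0.44  0.4  -0.46  2.24  1.03  0.5  -0.13]
1 20 [ 0.63  0.24 -0.55  2.03  0.55  0.72  0.47]
2.0417 [ 0.5062312  -0.16779513  0.26094323] [ 0.56115295 -0.22673932  0.39181825] [-0.21071939  0.22674599 -0.95088569]
```

View pics/w1.png

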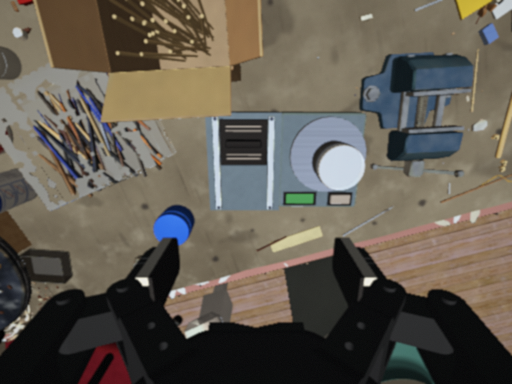

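The wrist view shows the scale at cols 207–367, rows 112–212, with the rib at (242,142). The box's front flap corner is at (232,117), close behind the well. I'll triangulate that corner and refine the scale's pose from a crop.

```bash
python3 - <<'E'
from h import *
import cv2
a=cv2.imread("pics/w1.png")[100:220,195:375]
cv2.imwrite("pics/w1c.png",cv2.resize(a,None,fx=4.4,fy=4.4,interpolation=cv2.INTER_CUBIC))
c1=env.get_calibration("top");c2=np.load("c1.npz")
K=lambda c:np.array([[c["fx"],0,c["cx"]],[0,c["fy"],c["cy"]],[0,0,1]])@np.c_[c["R"],c["t"]]
for a,b in(((265,172),(232,117)),((230,137),(105,121))):
    X=cv2.triangulatePoints(K(c1),K(c2),np.float64(a),np.float64(b))[:,0];X=X[:3]/X[3]
    s=Ro.from_euler('z',-P[2]).apply(X-[P[0],P[1],0]);print(X,"scale",s.round(3),proj(c1,X[None]),proj(c2,X[None]))
E
```

```text
[ 0.56684093 -0.20551971  0.18214591] scale [0.069 0.058 0.182] [[265.03569416 172.04600171]] [[231.48990646 116.9664055 ]]
[ 0.64069709 -0.1340044   0.17302127] scale [0.067 0.161 0.173] [[229.88356246 137.32005292]] [[103.7149333  118.70857834]]
```

View pics/w1c.png

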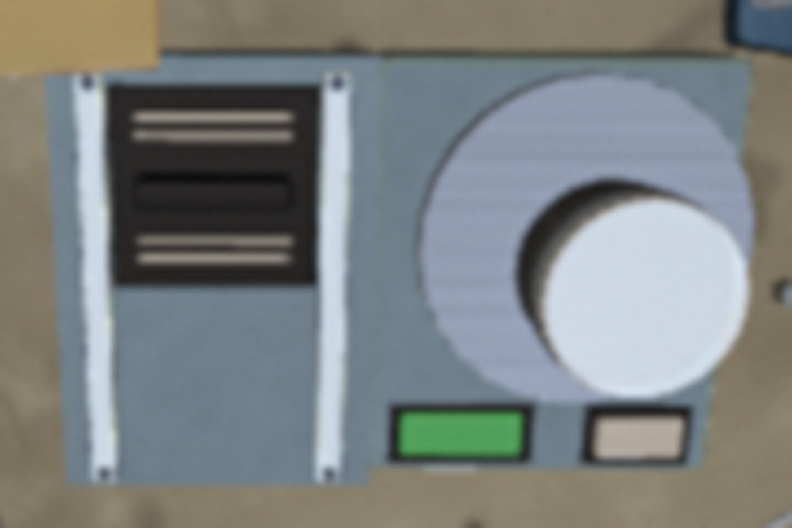

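The box's flap edge is at scale x ≈ 68 mm, z ≈ 180 mm. I'll flip the wrist so the camera faces the front, and lean the gripper toward the scale's front. Next I'll refit the pose from this crop and check reach.

```bash
python3 - <<'E'
from h import *
from scipy.optimize import least_squares
c=np.load("c1.npz");c={k:c[k] for k in c}
S=np.array([[-65,105,52],[65,-105,42],[-65,-105,42],[-51,-78,46.5],[13,-52,60],[61,85,56.5],[61,25,56.5],[3,85,56.5],[3,25,56.5],[32,55,70.5]])/1e3
px=np.array([[67,486],[750,60],[705,467],[638,437],[587,237],[108,86],[320,84],[113,286],[316,286],[214,196]])/4.4-.4+[195,100]
sh=np.r_[np.zeros(5),np.ones(5)]
def f(Q):
    T=S.copy();T[:,0]-=sh*Q[3];return (proj(c,w(Q,T))-px).ravel()
r=least_squares(f,[*P,0],loss="soft_l1",x_scale=[.01,.01,.1,.01]);print(r.x,np.degrees(r.x[2]));print(f(r.x).reshape(-1,2).round(2).tolist())
print("old",w(P,[.032,.055,.05]),"new",w(r.x,[.032,.055,.05]))
np.save("P.npy",r.x[:3])
import h;h.P=r.x[:3]
for t,s in[(25,[.0575,.055,.12]),(25,[.0575,.055,.064]),(25,[-.008,.055,.064]),(10,[.034,.055,.1]),(10,[.034,.055,.03]),(10,[-.05,.055,.0615]),(10,[.018,.055,.0615])]:
    j=env.inverse_kinematics(h.tcp(s,t,1),h.quat(t,1));print(t,s,None if j is None else np.round(j,2))
E
```

```text
[ 0.47968067 -0.19633976 -0.81955069  0.00369491] -46.95679576549824
[[-1.88, -0.31], [4.61, -1.63], [2.66, 1.31], [0.74, -0.04], [-0.07, 1.55], [-1.03, -0.55], [-0.11, -0.09], [-0.2, 0.37], [0.2, 0.38], [-0.75, -0.01]]
old [[ 0.53919924 -0.18026076  0.05      ]] new [[ 0.54171842 -0.18218639  0.05      ]]
25 [0.0575, 0.055, 0.12] [ 0.5   0.39 -0.41  2.07  0.91  0.54  0.14]
25 [0.0575, 0.055, 0.064] [ 0.43  0.49 -0.33  2.09  1.11  0.46 -0.07]
25 [-0.008, 0.055, 0.064] [ 0.34  0.42 -0.32  2.21  1.17  0.46 -0.24]
10 [0.034, 0.055, 0.1] [ 0.65  0.47 -0.53  1.95  0.54  0.7   0.53]
10 [0.034, 0.055, 0.03] [ 0.61  0.59 -0.48  1.98  0.69  0.58  0.39]
10 [-0.05, 0.055, 0.0615] [ 0.54  0.44 -0.49  2.14  0.62  0.57  0.33]
10 [0.018, 0.055, 0.0615] [ 0.61  0.52 -0.5   2.01  0.62  0.62  0.44]
```

The outer corners are unreliable because the top edge looks smaller than the nominal footprint. I'll refit on interior features in both views, then move in and push the shutter open with force checks.

```bash
python3 - <<'E'
from h import *
from scipy.optimize import least_squares
c=np.load("c1.npz");c={k:c[k] for k in c};ct=env.get_calibration("top")
S=np.array([[-51,-78,46.5],[13,-52,60],[61,85,56.5],[61,25,56.5],[3,85,56.5],[3,25,56.5],[32,55,70.5]])/1e3
px=np.array([[638,437],[587,237],[108,86],[320,84],[113,286],[316,286],[214,196]])/4.4-.4+[195,100]
pt=np.array([[330,494],[396,358],[255,77],[347,172],[170,158],[260,250],[258,160]])/5-.4+[200,160]
sh=np.r_[0,0,np.ones(5)]
for free in(0,1):
  def f(Q):
    T=S.copy();T[:,0]-=sh*Q[3]*free;W=w(Q,T);return np.r_[proj(c,W)-px,proj(ct,W)-pt].ravel()
  r=least_squares(f,[*P,0],loss="soft_l1",x_scale=[.01,.01,.1,.01]);print(r.x,r.cost,w(r.x,[.032,.055,.05]));print(f(r.x).reshape(-1,2).round(1).tolist())
  if not free:np.save("P.npy",r.x[:3])
E
```

```text
[ 0.47713074 -0.19454854 -0.80597588  0.        ] 8.912802969068284 [[ 0.53897065 -0.17955434  0.05      ]]
[[1.6, 1.3], [0.1, 3.4], [-1.2, -0.1], [-0.3, -0.3], [0.3, 0.8], [0.7, 0.2], [-0.6, 0.1], [0.6, 0.3], [-0.2, -0.3], [1.0, -1.6], [0.9, -2.0], [-0.2, -0.3], [0.1, 0.1], [0.5, -0.7]]
[ 0.47981825 -0.19677681 -0.8286308   0.00503649] 6.067748899338419 [[ 0.54198195 -0.18318732  0.05      ]]
[[0.5, 0.2], [0.2, 1.6], [-0.4, -0.4], [0.5, 0.5], [-0.0, 0.5], [0.3, 0.9], [-0.4, 0.3], [0.7, -0.7], [0.5, -1.1], [1.4, -1.4], [0.8, -1.4], [-0.2, -0.5], [-0.3, 0.3], [0.5, -0.5]]
```

```bash
cat >> h.py <<'E'
def go(s,t,v=.1): env.move_straight(tcp(s,t,1),quat(t,1),speed=v)
def F():
    f=env.get_ft_force(); return Ro.from_euler('z',-P[2]).apply(f)
def here():
    q=env.get_eef_rot(); z=Ro.from_quat(np.r_[q[1:],q[0]]).apply([0,0,1])
    return Ro.from_euler('z',-P[2]).apply(np.array(env.get_tool_pos())+.011*z-[P[0],P[1],0])
E
python3 - <<'E'
from h import *
import cv2
env.command_gripper(0)
t=25;s=np.array([.060,.055,.0645])
env.reach(tcp(s+[-.0507,0,.1088],t,1),quat(t,1))
print(env.get_time_s(),here(),F().round(2)); f0=F()
go(s,t,.12); print(here().round(4),F().round(2))
for x in np.arange(.055,-.02,-.005):
    go([x,.055,.0645],t,.04); f=F()-f0; print(round(x,4),here().round(4),f.round(2))
    if f[0]>6 or f[2]>12: break
cv2.imwrite("pics/o1.png",env.snapshot("top")[150:270,190:330].repeat(4,0).repeat(4,1))
print(env.get_time_s())
E
```

```text
4.7833 [0.00940667 0.05489255 0.17331026] [-0.62 -0.22  0.33]
[0.06   0.0552 0.065 ] [-0.82  0.49  0.31]
0.055 [0.0548 0.055  0.0649] [-0.13  0.5  -0.34]
0.05 [0.0498 0.055  0.0646] [2.3  0.59 0.4 ]
0.045 [0.0447 0.0551 0.0645] [ 0.77 -0.02 -0.18]
0.04 [0.0397 0.0551 0.0645] [ 1.18  0.61 -0.21]
0.035 [0.0348 0.055  0.0645] [ 0.5   0.23 -0.88]
0.03 [0.0297 0.055  0.0645] [ 0.66 -0.28 -0.08]
0.025 [0.0247 0.055  0.0645] [ 0.21 -0.63 -0.67]
0.02 [0.0197 0.0551 0.0645] [ 0.42 -0.18  0.09]
0.015 [0.0148 0.055  0.0645] [ 0.31  0.47 -0.27]
0.01 [0.0097 0.055  0.0645] [ 1.65 -0.31 -1.28]
0.005 [0.0047 0.0551 0.0645] [ 0.73  0.26 -0.79]
0.0 [-0.0003  0.055   0.0645] [ 0.66 -0.38 -0.08]
-0.005 [-0.0048  0.0549  0.0647] [5.26 0.1  0.06]
-0.01 [-0.0064  0.0546  0.0662] [26.53 -0.53  1.38]
9.8333
```

View pics/o1.png

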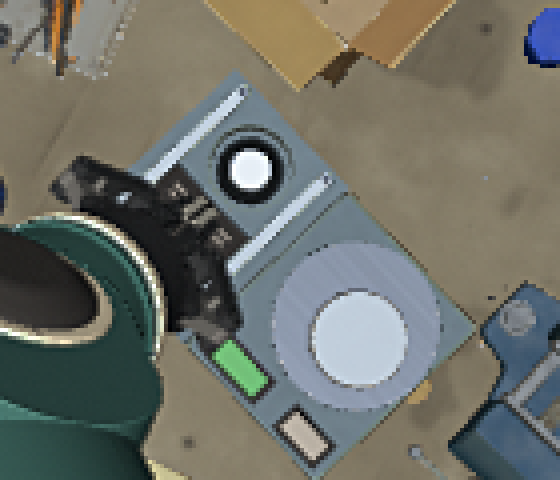

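The shutter is at its open stop: 26 N at tip x ≈ −6 mm, as predicted. The well is clear, and the button is at crop px (250,170). I'll check its position, back off along the tool axis, and press.

```bash
python3 - <<'E'
from h import *
c=env.get_calibration("top")
d=c["R"].T@np.array([((250-1.5)/4+190-c["cx"])/c["fx"],((170-1.5)/4+150-c["cy"])/c["fy"],1]);o=-c["R"].T@c["t"];X=o+d*(.039-o[2])/d[2]
b=Ro.from_euler('z',-P[2]).apply(X-[P[0],P[1],0]);print("button",b)
p=here();t=25
go(p+[.006,0,0],t,.05); print(F().round(2))
go([.0,.055,.10],t,.12)
e=np.array([.034,.055,0])
go([*e[:2],.10],10,.12); f0=F(); print(here())
go([*e[:2],.047],10,.1)
for z in np.arange(.044,.028,-.001):
    go([*e[:2],z],10,.03); f=F()-f0; print(round(z,4),here().round(4),f.round(2))
    if f[2]>9: break
print(env.get_time_s())
E
```

```text
button [0.03298497 0.05422661 0.039     ]
[-0.73  0.4   0.27]
[0.03292421 0.05500767 0.09897264]
0.044 [0.0341 0.055  0.0442] [0.65 0.28 0.39]
0.043 [0.034 0.055 0.043] [ 0.78  1.07 -0.16]
0.042 [0.034 0.055 0.042] [ 1.31  0.46 -0.27]
0.041 [0.034  0.055  0.0409] [ 0.79  0.47 -0.54]
0.04 [0.0341 0.0551 0.04  ] [1.1  0.55 1.76]
0.039 [0.034  0.0551 0.039 ] [0.21 1.16 1.75]
0.038 [0.0341 0.055  0.038 ] [1.12 1.67 2.23]
0.037 [0.034  0.0551 0.037 ] [1.67 1.33 3.11]
0.036 [0.034 0.055 0.036] [1.46 2.32 3.23]
0.035 [0.034 0.055 0.035] [1.15 0.99 4.07]
0.034 [0.0341 0.0551 0.0342] [-0.1   0.35  7.42]
0.033 [0.0342 0.0552 0.0337] [-4.32 -2.5  21.46]
14.9167
```

The button is bottomed: contact came at z ≈ 40 mm and the hard stop 6 mm lower. I'll hold it, lift out, and push the shutter shut from the front.

```bash
python3 - <<'E'
from h import *
import cv2
env.pause(1.5); print(F().round(2),here().round(4))
go([.034,.055,.10],10,.12)
go([-.054,.055,.10],10,.15)
go([-.054,.055,.063],10,.1); f0=F();print(here().round(4),f0.round(2))
for x in [-.04,-.02,0,.01,.013,.015,.017,.019,.021,.023]:
    go([x,.055,.063],10,.05); f=F()-f0; print(x,here().round(4),f.round(2))
    if f[0]<-12: break
go(here()+[-.008,0,0],10,.08)
go([-.0,.055,.12],10,.15)
env.reach(tcp([-.10,.055,.25],10,1),quat(10,1))
cv2.imwrite("pics/s1.png",env.snapshot("top")[150:270,190:330].repeat(4,0).repeat(4,1))
print(env.get_time_s())
E
```

```text
[-4.82 -3.34 20.41] [0.0341 0.0552 0.0337]
[-0.0538  0.0553  0.0631] [-0.15  0.11 -0.08]
-0.04 [-0.0397  0.0549  0.0631] [ 0.39 -0.34 -0.49]
-0.02 [-0.0199  0.0551  0.063 ] [-0.36  0.53 -0.64]
0 [0.0001 0.0551 0.063 ] [ 0.89 -0.21  0.25]
0.01 [0.0103 0.055  0.063 ] [-0.06 -0.34  0.3 ]
0.013 [0.0131 0.055  0.063 ] [ 0.43 -0.03 -0.41]
0.015 [0.0151 0.055  0.063 ] [-0.94 -0.1   0.63]
0.017 [0.0171 0.055  0.063 ] [-0.35 -0.24 -0.39]
0.019 [0.0192 0.055  0.063 ] [ 1.11 -0.48  0.17]
0.021 [0.0199 0.055  0.0627] [-8.95 -2.2   4.92]
0.023 [0.0203 0.0552 0.0624] [-22.27  -2.27  11.87]
23.4583
```

View pics/s1.png

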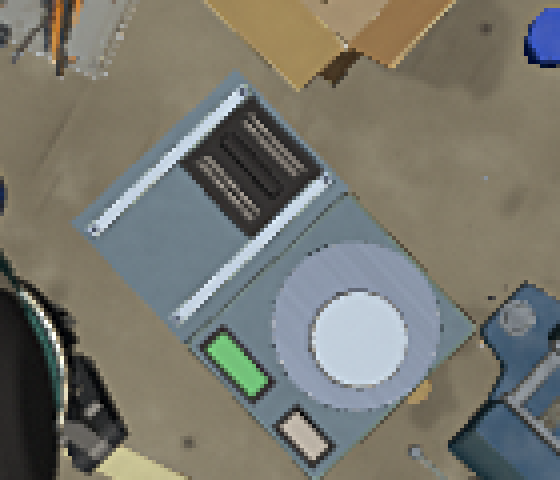

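The picture shows the shutter against its shut stop, with 22 N at the stop. The rib at (251,165) lies over where the button was, and the pot and power key are untouched. The robot is clear.

```bash
python3 -c "
from rig import env
print(env.job_done())"
```

```text
the job is handed in; nothing more can be done
None
```

The job is handed in at about 23 s of the 48 s allowed: shutter pushed open to its stop, tare button held fully down for 1.5 s, then shutter pushed shut to its stop; in the last top view the pot and power key look undisturbed.

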